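# Transfer the calibration bottles in reverse order

## Task

For a calibration run from the other end, move the four small bottles from the row of coloured holder blocks into the white rack in reverse order: the bottle that stood leftmost as seen from the robot goes into the rightmost pocket of the white rack, the next one into the pocket beside it, and so on. Lift each bottle straight up out from between its neighbours, never tip one over, and leave all four upright and fully down in their pockets; do not disturb the glass beaker behind.

Things in the scene. Friction and masses are not known exactly. Their poses are not given: they have to be found in the camera images.
- bottle_red: Loose white plastic bottle with a red cap, round, 37 mm in diameter, 82 mm tall; straight body to about 45 mm up, then a shoulder, and the cap 27 mm wide from 67 mm up to the top. Origin: centre of its underside, z up the bottle. It starts upright in the red holder block, with about 25 mm of it sunk in the pocket.
- bottle_yellow: Loose white plastic bottle with a yellow cap, round, 37 mm in diameter, 82 mm tall; straight body to about 45 mm up, then a shoulder, and the cap 27 mm wide from 67 mm up to the top. Origin: centre of its underside, z up the bottle. It starts upright in the yellow holder block, with about 25 mm of it sunk in the pocket.
- bottle_blue: Loose white plastic bottle with a blue cap, round, 37 mm in diameter, 82 mm tall; straight body to about 45 mm up, then a shoulder, and the cap 27 mm wide from 67 mm up to the top. Origin: centre of its underside, z up the bottle. It starts upright in the blue holder block, with about 25 mm of it sunk in the pocket.
- bottle_black: Loose amber glass dropper bottle with a tall black cap, round, 34 mm in diameter, 85 mm tall; straight body to about 38 mm up, then a shoulder, and the cap 25 mm wide from 55 mm up to the top. Origin: centre of its underside, z up the bottle. It starts upright in the black holder block, with about 25 mm of it sunk in the pocket.
- holder_red: Fixed red plastic holder block, 60 x 60 x 30 mm, pocket 46 mm wide, 25 mm deep; the red-capped bottle starts in it. Origin: centre of its underside, 8 mm above the worktop on a rail; top at 38 mm. The 4 blocks stand in one row, 62 mm apart, colours in any order; its y axis lies along the row towards the left end as seen from the robot, x away from the robot.
- holder_yellow: Fixed yellow plastic holder block, 60 x 60 x 30 mm, pocket 46 mm wide, 25 mm deep; the yellow-capped bottle starts in it. Origin: centre of its underside, 8 mm above the worktop on a rail; top at 38 mm. The 4 blocks stand in one row, 62 mm apart, colours in any order; its y axis lies along the row towards the left end as seen from the robot, x away from the robot.
- holder_blue: Fixed blue plastic holder block, 60 x 60 x 30 mm, pocket 46 mm wide, 25 mm deep; the blue-capped bottle starts in it. Origin: centre of its underside, 8 mm above the worktop on a rail; top at 38 mm. The 4 blocks stand in one row, 62 mm apart, colours in any order; its y axis lies along the row towards the left end as seen from the robot, x away from the robot.
- holder_black: Fixed black plastic holder block, 60 x 60 x 30 mm, pocket 46 mm wide, 25 mm deep; the black-capped bottle starts in it. Origin: centre of its underside, 8 mm above the worktop on a rail; top at 38 mm. The 4 blocks stand in one row, 62 mm apart, colours in any order; its y axis lies along the row towards the left end as seen from the robot, x away from the robot.
- rack: Fixed white plastic rack, 80 x 256 x 34 mm (276 mm over its end lugs), with four round pockets 48 mm wide and 24 mm deep. Origin: centre of its underside, on the worktop. Pocket centres lie on its y axis at +93, +31, -31, -93 mm; y points to its left end as seen from the robot, x away from the robot. Pocket floors 10 mm, top face 34 mm above the worktop.
- beaker: Small loose clear glass beaker, 50 x 55 mm, 72 mm tall, a bystander standing behind the racks. Origin: centre of its underside, z up.
There are look-alikes about, which are no part of the job. Leave any green look-alike of the bottle_blue alone.

How it is judged:
By the outcome, as a careful person would: the job done as asked, in the order asked, and still so for the second after the job is handed in, with the robot touching nothing.
It also fails if it takes over 112 s, if anything falls off the work surface, if the arm or the gripper's body presses on something with over 40 N, if the wrist force passes 120 N, or if a joint passes its speed limit or range.

## Robot

A 6-joint arm with a two-finger parallel gripper is mounted at the origin on a cart in front of the work surface, level with it; the furniture and walls round the work are solid. World frame = base frame: x ahead of the robot, y to its left, z up, the work surface at z = 0. Lengths are in mm, angles in degrees, forces in N, time in s.
With the tool pointing down it reaches from about 350 to 850 mm from the base axis. Payload 8.1 kg.
Tool frame: the origin (TCP) lies midway between the tips of the shut fingers; the grasp point (between the pads) lies grip_depth behind it (grip_depth is the distance from the TCP to the grasp point, in mm); z points along the fingers, y is the line along which they close (so a half turn about z gives the same grasp; the last joint's range is limited). The gripper opens to 85 mm and grips with 20 to 120 N. Pads are 22 mm wide; open, the fingers measure 114 mm over their backs; the gripper's body (76 mm by 85 mm) begins 54 mm behind the grasp point. The pads swing forward as they close: fully open they stand 13 mm farther back than shut.
Start: joints at [-81.669, 7.471, 85.268, -0, 87.261, -4.893], TCP at [137.274, -584.09, 231.292] pointing down, gripper open.
Joint ranges: [-169.43, 169.43], [-51.17, 129.36], [1.28, 143.12], [-76.62, 256.62], [0, 156.53], [-152.29, 152.29]. Speed limits (degrees/s): [136.94, 136.94, 159.86, 180, 180, 180].

## Interface

Orientations are given as [roll, pitch, yaw] about the fixed x, y, z axes, in that order (R = Rz(yaw) Ry(pitch) Rx(roll)).
In Python, from bench import sense, snapshot, hand_in, grip_depth gives the robot as it stands. The module is installed in compiled form; this text tells all that it offers.
- The arm moves only by the tool apply_moves, never from a script. Its argument "series" is text: rows parted by semicolons, each of 5 numbers parted by spaces: the shift along the tool's x, y, z each as a share of 0.3 m, from -1 to 1, then the turn about the tool's z as a share of 2 rad, from -1 to 1, then the gripper's target within -1 to 1 (shut at 1, half-way at 0, fully open at -1). In form: tx ty tz twist gripper; .... A call has 1 to 5 rows; each row shifts and turns the commanded pose from where the row before left it, along the tool's axes as they then stand; what a row does not reach is not made up. A row lasts 1/12 s, in which the tool goes at most 41.7 mm and 7.16 degrees, less where a joint would pass 70% of its speed; a pose out of reach is approached as far as the arm can. A call with a number of a shift or a turn outside -1 to 1 is refused whole. A call with a gripper value outside its range is refused whole. The fingers move at their own pace and stop on an object; "squeeze" is the grip in N (left out, the last holds). Time passes only in rows, so rows that do not move let the fingers close. It gives the time, the measured TCP pose, the force, the opening and the grip force at its end, in the units of the state.
- sense(): the state, without advancing time (a new reading comes with each control period).
- snapshot(name): name is "scene" or "top" or "wrist"; returns a dict with "frame" (400x640x3 uint8, blue, green, red), "depth" (400x640 float32, mm along the optical axis (not along the pixel's ray), 0 where there is no reading), "intrinsics" (3x3 intrinsics, pixels), "extrinsics" (4x4, takes a point from camera to world coordinates); the wrist camera has in their place "tool_from_camera" (4x4, takes a point from camera to tool coordinates, whose origin is the TCP and whose axes are the flange's). Camera axes: x right, y down, z forward; pixel columns grow to the right and rows downward; lengths in mm; the calibration is good to about 2 mm. A picture is of the moment at which its call begins: read the wrist's pose just before it.
- hand_in(): hands the job in; it is judged then, once.
The state is a dict: "time": time; "joint_pos": joint angles; "qd": joint speeds; "joint_efforts": joint torques, N m; "tool_pos": TCP position; "tcp_rot": TCP orientation; "ft_force": force on the tool from outside, world axes, zero at the start; "wrist_torque": the same for the moment, N m; "finger_gap": finger opening in mm; "grip_force": force on a finger pad.
Only numpy, scipy, OpenCV 4.12 (cv2) and the standard library are available. Lean on these libraries where they do the work, as an engineer would, in place of code of your own. Each camera call takes 0.05 s, during which the arm holds its last target. There are 200 camera calls.

## Working session

There is one attempt and no reset: what is moved stays moved. The work goes in short steps, Python scripts to look and compute and a tool call to move; the robot and the scene stay as the last step left them, time stands still between calls to the robot, and variables do not carry over. Pictures are saved under pics/ and viewed, at most 14 in all, crops included, and the job is handed in when it is done.

Besides the shell and the picture viewer there is one more tool, called after "Call:" as name(argument=value, ...) on one line, values as JSON. apply_moves: Moves the arm, as the interface text tells. Its arguments: {"type":"object","properties":{"series":{"type":"string"},"squeeze":{"type":"number"}},"required":["series"]}

```bash
mkdir -p pics; python3 - <<'E'
from bench import *
import cv2
print(sense(), grip_depth)
for n in("scene","top"):
    s=snapshot(n); cv2.imwrite(f"pics/{n}0.png",s["frame"]); print(n,s["intrinsics"].tolist(),s["extrinsics"].round(3).tolist(),(s["depth"]>0).mean())
E
```

```text
{'time': 0.0, 'joint_pos': array([-8.16677312e+01,  7.51494562e+00,  8.53295113e+01,  4.52327133e-04,
        8.72599150e+01, -4.89354841e+00]), 'qd': array([ 0.13348074, -0.03072372, -0.08699498, -0.05306696, -0.03466432,
       -0.04186885]), 'joint_efforts': array([-1.79344101e-03, -5.69402182e+01, -5.00554955e+01, -3.93965574e-04,
        1.44792034e-02, -7.51290077e-05]), 'tool_pos': array([ 137.21478491, -583.54486462,  230.24388342]), 'tcp_rot': array([-1.79896047e+02, -9.35354305e-03,  1.32257867e+01]), 'ft_force': array([ 0.5085048 , -0.13233128,  0.49394442]), 'wrist_torque': array([-0.04270843,  0.09014169, -0.01481302]), 'grip_force': 0.0, 'finger_gap': 85.4258085181067} 18.700000000000003
scene [[446.8985692932861, 0.0, 323.67982858186775], [0.0, 446.8985692932861, 197.34305373549662], [0.0, 0.0, 1.0]] [[0.537, -0.407, 0.739, -362.381], [-0.844, -0.265, 0.467, -561.484], [0.005, -0.874, -0.485, 637.445], [0.0, 0.0, 0.0, 1.0]] 0.99608984375
top [[370.3352972963368, 0.0, 320.42895427462804], [0.0, 370.3352972963368, 199.4649874397527], [0.0, 0.0, 1.0]] [[0.006, -0.989, 0.15, 369.44], [-1.0, -0.001, 0.029, -24.343], [-0.029, -0.15, -0.988, 1147.945], [0.0, 0.0, 0.0, 1.0]] 0.9961796875
```

View pics/scene0.png

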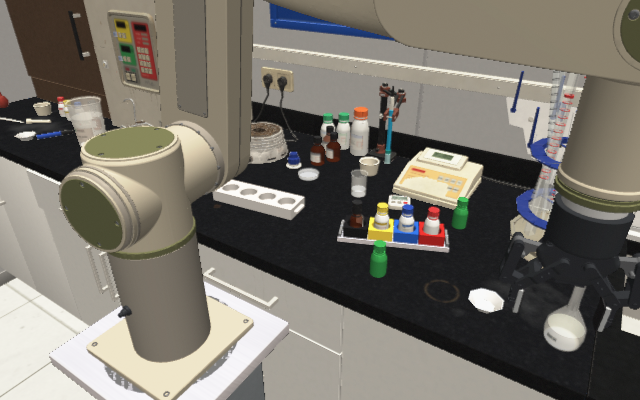

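View pics/top0.png

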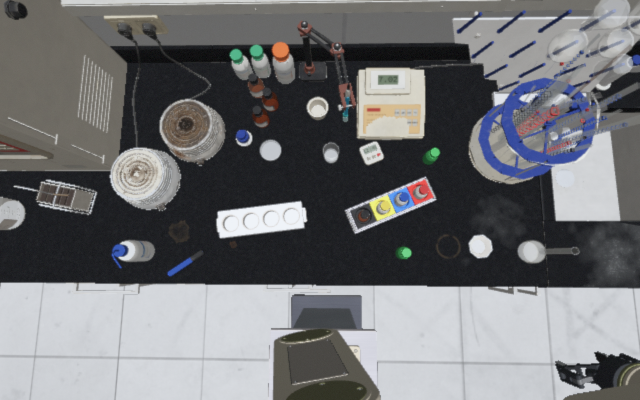

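The bottle row in the top view, left to right, is black (363,216), yellow (382,208), blue (402,199), red (421,190). The rack is at (261,219) and the beaker at (331,152). The green bottles at (404,253) and (431,155) are look-alikes, and the blue-capped thing at (243,137) stands in no holder, so I leave all three alone. Next I measure the caps and the rack.

```bash
cat > h.py <<'E'
import numpy as np, cv2
from bench import *
def ray(s,uv,z,T=None):
    T=s["extrinsics"] if T is None else T
    d=T[:3,:3]@np.linalg.solve(s["intrinsics"],[uv[0],uv[1],1]); o=T[:3,3]
    return o+d*(z-o[2])/d[2]
E
python3 - <<'E'
from h import *
s=snapshot("top"); f=s["frame"]; D=s["depth"]
K,T=s["intrinsics"],s["extrinsics"]
v,u=np.mgrid[:400,:640]
P=np.stack([(u-K[0,2])/K[0,0]*D,(v-K[1,2])/K[1,1]*D,D],-1)@T[:3,:3].T+T[:3,3]
Z=P[...,2]
# bottle tops: high points within the row box
m=np.zeros((400,640),np.uint8); m[170:240,340:445]=1
n,l,st,c=cv2.connectedComponentsWithStats(((Z>82)&(Z<110)&(m>0)).astype(np.uint8))
for i in range(1,n):
    if st[i,4]>20:
        p=P[l==i]; print("cap",c[i].round(1),st[i,4],np.median(p,0).round(1),ray(s,c[i],95).round(1), f[l==i].mean(0).round())
print("holder top z",np.percentile(Z[185:232,350:432],[10,30,50,70]).round(1))
# rack
w=((f.min(2)>140)&(u>205)&(u<315)&(v>195)&(v<245)).astype(np.uint8)
cs=max(cv2.findContours(w,0,2)[0],key=cv2.contourArea)
q=np.array([ray(s,p[0],34)[:2] for p in cs],np.float32)
print("rack",cv2.minAreaRect(q))
# pockets by depth
n,l,st,c=cv2.connectedComponentsWithStats(((Z<24)&(cv2.fillPoly(w.copy(),[cv2.convexHull(cs)],1)>0)).astype(np.uint8))
for i in range(1,n):
    if st[i,4]>30: print("pocket",c[i].round(1),st[i],ray(s,c[i],34).round(1),ray(s,c[i],10).round(1))
a=cv2.resize(f[165:255,205:445],None,fx=3.3,fy=3.3,interpolation=2); cv2.imwrite("pics/crop1.png",a)
s=snapshot("scene"); f=s["frame"].astype(int); b,g,r=f[...,0],f[...,1],f[...,2]
for nm,mm in dict(red=(r>120)&(g<70)&(b<70),yel=(r>150)&(g>120)&(b<80),blu=(b>100)&(r<70)).items():
    k=np.zeros_like(r,bool);k[200:222,365:450]=1
    n,l,st,c=cv2.connectedComponentsWithStats((mm&k).astype(np.uint8))
    i=1+st[1:,4].argmax(); print(nm,c[i].round(1),st[i],ray(s,c[i],89).round(1))
E
```

```text
cap [423.6 189.2] 77 [ 559.7 -289.4   95. ] [ 559.  -289.1   95. ] [ 81.  79. 193.]
cap [403.8 196.6] 78 [ 537.5 -232.2   95.3] [ 537.6 -232.    95. ] [180.  99.  69.]
cap [384.7 205.5] 75 [ 512.9 -177.9   95.4] [ 511.9 -177.2   95. ] [108. 205. 215.]
cap [364.9 213.9] 66 [ 486.9 -120.2   99.1] [ 487.7 -120.3   95. ] [61. 60. 60.]
holder top z [-1.3  1.1  9.9 37.1]
rack ((477.78289794921875, 188.6070098876953), (82.6317367553711, 273.24981689453125), 7.174480438232422)
pocket [290.9 215.7] [284 208  15  16 183] [488.4  97.5  34. ] [490.9 100.2  10. ]
pocket [304.3 216. ] [302 209   5  17  44] [487.7  56.9  34. ] [490.2  58.6  10. ]
pocket [270.8 218.1] [264 211  15  15 182] [480.8 158.7  34. ] [483.2 162.6  10. ]
pocket [217.3 225. ] [216 213   4  24  40] [459.6 321.2  34. ] [461.6 328.7  10. ]
pocket [250.5 220.6] [243 213  16  16 182] [473.1 220.2  34. ] [475.3 225.4  10. ]
pocket [230.3 223. ] [223 216  15  15 179] [465.6 281.6  34. ] [467.6 288.2  10. ]
red [433.2 212.1] [428 207  12  10  78] [ 554.1 -292.3   89. ]
yel [382.4 209.2] [377 205  11   8  40] [ 499.8 -184.5   89. ]
blu [408.  209.1] [402 205  12  10  79] [ 534.2 -236.1   89. ]
```

View pics/crop1.png

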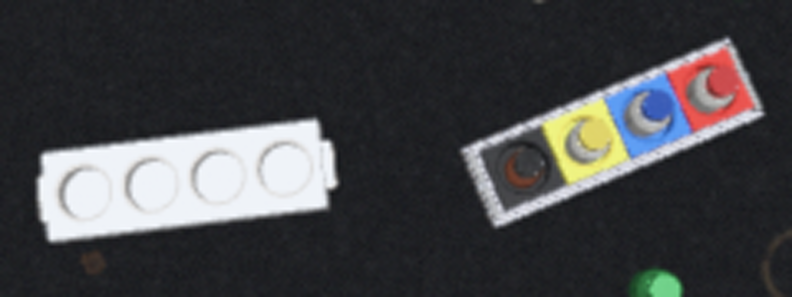

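Order from the left as seen from the robot is black, yellow, blue, red, so black goes to the rightmost pocket and red to the leftmost. First I turn the tool so the fingers close across the row.

Call:
apply_moves(series="0 0 0 -0.0623 -1;0 0 0 -0.0623 -1;0 0 0 -0.0623 -1;0 0 0 -0.0623 -1;0 0 0 -0.0623 -1", squeeze=40)

```text
time: 0.62
tool_pos: [137.2, -583.9, 231.0]
tcp_rot: [-180.0, -0.0, 49.3]
ft_force: [-0.5, -0.9, 0.2]
finger_gap: 85.5
grip_force: 0.0
```

Call:
apply_moves(series="0 0 0 -0.0623 -1;0 0 0 -0.0623 -1;0 0 0 -0.0623 -1;0 0 0 -0.0623 -1;0 0 0 -0.0623 -1")

```text
time: 1.03
tool_pos: [137.3, -583.9, 231.0]
tcp_rot: [-180.0, -0.0, 85.0]
ft_force: [-0.3, -0.1, 0.5]
finger_gap: 85.6
grip_force: 0.0
```

Call:
apply_moves(series="0 0 0 -0.0623 -1;0 0 0 -0.0623 -1;0 0 0 -0.0623 -1;0 0 0 -0.0623 -1;0 0 0 0 -1")

```text
time: 1.45
tool_pos: [137.3, -583.9, 231.0]
tcp_rot: [180.0, -0.0, 113.5]
ft_force: [0.5, 0.5, -0.2]
finger_gap: 85.3
grip_force: 0.0
```

Call:
apply_moves(series="0.048 0.084 0 0 -1;0.048 0.084 0 0 -1;0.048 0.084 0 0 -1;0.048 0.084 0 0 -1;0.048 0.084 0 0 -1")

```text
time: 1.87
tool_pos: [225.3, -467.1, 231.1]
tcp_rot: [180.0, -0.0, 112.9]
ft_force: [0.5, 0.6, 0.2]
finger_gap: 85.5
grip_force: 0.0
```

Call:
apply_moves(series="0.048 0.084 0 0 -1;0.048 0.084 0 0 -1;0.048 0.084 0 0 -1;0.048 0.084 0 0 -1;0.048 0.084 0 0 -1")

```text
time: 2.28
tool_pos: [312.8, -351.3, 231.3]
tcp_rot: [180.0, 0.0, 112.9]
ft_force: [0.2, 0.0, 0.1]
finger_gap: 85.8
grip_force: 0.0
```

Call:
apply_moves(series="0.048 0.084 0 0 -1;0.048 0.084 0 0 -1;0.048 0.084 0 0 -1;0.048 0.084 0 0 -1;0.048 0.084 0 0 -1")

```text
time: 2.7
tool_pos: [400.4, -235.5, 231.4]
tcp_rot: [180.0, 0.0, 112.9]
ft_force: [0.4, -0.1, -0.1]
finger_gap: 85.4
grip_force: 0.0
```

Call:
apply_moves(series="0.048 0.084 0 0 -1;0.048 0.084 0 0 -1;0.048 0.084 0 0 -1;0.048 0.084 0 0 -1;0 0 0 0 -1")

```text
time: 3.12
tool_pos: [471.9, -140.4, 231.2]
tcp_rot: [179.9, -0.1, 113.1]
ft_force: [0.5, 0.5, 0.3]
finger_gap: 85.2
grip_force: 0.0
```

```bash
cat >> h.py <<'E'
from scipy.spatial.transform import Rotation as R
def wrist(name=None):
    st=sense(); s=snapshot("wrist")
    T=np.eye(4); T[:3,:3]=R.from_euler("xyz",st["tcp_rot"],degrees=True).as_matrix(); T[:3,3]=st["tool_pos"]
    if name: cv2.imwrite(name,s["frame"])
    return st,s,T@s["tool_from_camera"]
def shift(st,p):
    r=R.from_euler("xyz",st["tcp_rot"],degrees=True).as_matrix()
    return (r.T@(np.array(p)-st["tool_pos"])).round(1)
def points(s,T):
    K=s["intrinsics"];D=s["depth"];v,u=np.mgrid[:400,:640]
    return np.stack([(u-K[0,2])/K[0,0]*D,(v-K[1,2])/K[1,1]*D,D],-1)@T[:3,:3].T+T[:3,3]
E
python3 - <<'E'
from h import *
st,s,T=wrist("pics/w1.png"); print(st["tool_pos"],st["tcp_rot"],st["joint_pos"].round(),T.round(2).tolist())
P=points(s,T);Z=P[...,2];ok=s["depth"]>0
n,l,q,c=cv2.connectedComponentsWithStats(((Z>88)&(Z<104)&ok).astype(np.uint8))
for i in range(1,n):
    if q[i,4]>100: print(c[i].round(),q[i,2:],np.median(P[l==i],0).round(1),ray(s,c[i],95,T).round(1),s["frame"][l==i].mean(0).round())
print(shift(st,[487,-120,69]))
E
```

```text
[ 471.88137961 -140.38548463  231.23290253] [ 1.79902738e+02 -6.91885477e-02  1.13089799e+02] [-23.  -9. 102.   0.  87. -46.] [[0.92, 0.38, 0.1, 445.92], [0.39, -0.89, -0.24, -80.24], [0.0, 0.26, -0.97, 373.23], [0.0, 0.0, 0.0, 1.0]]
[341. 177.] [ 25  26 505] [ 487.2 -119.4   97.5] [ 487.5 -119.9   95. ] [43. 43. 43.]
[339. 235.] [ 26  26 511] [ 511.4 -176.4   94.2] [ 511.2 -176.2   95. ] [ 50. 229. 239.]
[612. 234.] [ 28  19 258] [770.4 -64.4  96.3] [772.3 -64.2  95. ] [103. 106.  86.]
[340. 285.] [ 24  24 460] [ 536.9 -230.5   94.2] [ 536.6 -230.2   95. ] [187.  73.  45.]
[ 12.6  21.6 162.3]
```

View pics/w1.png

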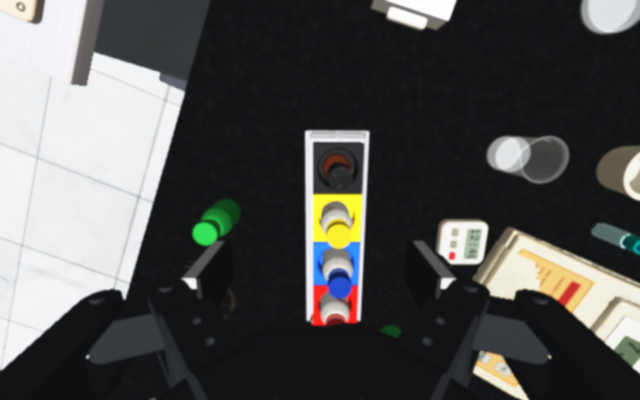

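Wrist view: the black cap is at (341,177), in line with yellow (339,235) and blue (340,285), and agrees with the top view within 1 mm. The green look-alike at (205,233) is clear of the fingers. I descend on black.

Call:
apply_moves(series="0.042 0.072 0 0 -1;0 0 0.06 0 -1;0 0 0.06 0 -1;0 0 0.06 0 -1;0 0 0.06 0 -1")

```text
time: 3.58
tool_pos: [484.3, -124.8, 158.6]
tcp_rot: [-180.0, 0.0, 112.9]
ft_force: [0.2, -0.1, -1.1]
finger_gap: 85.1
grip_force: 0.0
```

Call:
apply_moves(series="0 0 0.06 0 -1;0 0 0.06 0 -1;0 0 0.06 0 -1;0 0 0.06 0 -1;0 0 0.06 0 -1")

```text
time: 4.0
tool_pos: [484.2, -125.0, 68.5]
tcp_rot: [-180.0, 0.0, 112.9]
ft_force: [0.1, 0.1, 0.2]
finger_gap: 85.6
grip_force: 0.0
```

Call:
apply_moves(series="0 0 0 0 0;0 0 0 0 0.5;0 0 0 0 1;0 0 0 0 1;0 0 0 0 1", squeeze=40)

```text
time: 4.42
tool_pos: [485.7, -124.6, 70.8]
tcp_rot: [179.9, 0.1, 113.1]
ft_force: [0.1, 0.0, 0.5]
finger_gap: 25.7
grip_force: 1.5
```

Call:
apply_moves(series="0 0 0 0 1;0 0 0 0 1;0 0 0 0 1;0 0 0 0 1;0 0 0 0 1")

```text
time: 4.83
tool_pos: [485.8, -124.5, 70.9]
tcp_rot: [179.9, 0.1, 113.2]
ft_force: [-0.6, -0.4, 6.4]
finger_gap: 23.8
grip_force: 39.1
```

Call:
apply_moves(series="0 0 -0.02 0 1;0 0 -0.04 0 1;0 0 -0.05 0 1;0 0 -0.05 0 1;0 0 -0.05 0 1")

```text
time: 5.25
tool_pos: [484.7, -124.0, 133.9]
tcp_rot: [180.0, 0.0, 113.2]
ft_force: [0.7, 0.2, -0.6]
finger_gap: 23.4
grip_force: 39.1
```

Call:
apply_moves(series="0 0 -0.05 0 1;0 0 -0.05 0 1;0 0 -0.05 0 1;0 0 -0.04 0 1;0 0 0 0 1")

```text
time: 5.67
tool_pos: [486.3, -124.6, 193.2]
tcp_rot: [179.8, 0.2, 113.2]
ft_force: [0.4, 0.7, -0.6]
finger_gap: 23.6
grip_force: 39.1
```

Call:
apply_moves(series="0 0 0 0.035 1;0 0 0 0.035 1;0 0 0 0.035 1;0 0 0 0.035 1;0 0 0 0 1")

```text
time: 6.08
tool_pos: [484.3, -123.9, 188.6]
tcp_rot: [-179.9, -0.0, 96.9]
ft_force: [-0.2, 0.0, -0.8]
finger_gap: 23.1
grip_force: 39.1
```

```bash
python3 - <<'E'
from h import *
st,s,T=wrist("pics/w2.png"); print(st["tool_pos"],st["tcp_rot"],st["finger_gap"])
print(shift(st,[490.2,93.6,69]))
cv2.imwrite("pics/s2.png",cv2.resize(snapshot("scene")["frame"][130:260,200:500],None,fx=2.6,fy=2.6))
E
```

```text
[ 484.29185627 -123.92960792  188.6202163 ] [-1.79943924e+02 -2.79080625e-02  9.69386823e+01] 23.05283154943629
[215.2  32.3 119.7]
```

View pics/s2.png

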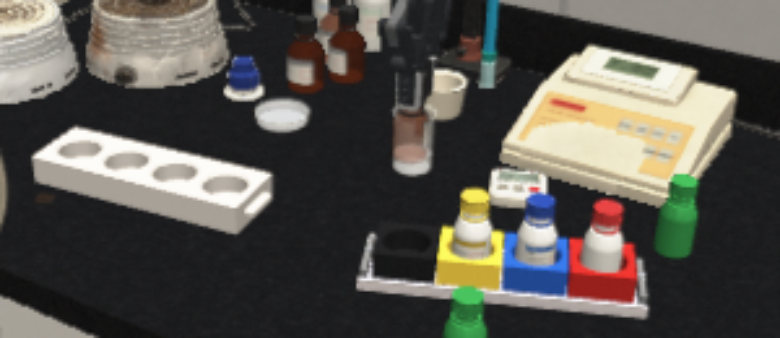

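The black bottle is out and held upright (amber at crop (412,135)), and the other three still stand at (475,225), (540,225) and (603,230). I carry it over to the rack.

Call:
apply_moves(series="0.04 0.006 0 0 1;0.072 0.011 0 0 1;0.08 0.012 0 0 1;0.08 0.012 0 0 1;0.08 0.012 0 0 1")

```text
time: 6.6
tool_pos: [487.1, -15.7, 189.2]
tcp_rot: [-180.0, -0.0, 97.2]
ft_force: [-0.3, 0.5, 0.3]
finger_gap: 24.0
grip_force: 39.1
```

Call:
apply_moves(series="0.08 0.012 0 0 1;0.08 0.012 0 0 1;0.08 0.012 0 0 1;0.075 0.011 0 0 1;0.05 0.008 0 0 1")

```text
time: 7.02
tool_pos: [489.6, 96.0, 189.2]
tcp_rot: [-180.0, -0.0, 97.3]
ft_force: [-0.2, -0.1, -0.8]
finger_gap: 24.1
grip_force: 39.1
```

Call:
apply_moves(series="0 0 0 0 1;0 0 0 0 1")

```text
time: 7.18
tool_pos: [489.8, 94.4, 189.1]
tcp_rot: [-180.0, 0.0, 97.3]
ft_force: [0.5, -0.7, -0.6]
finger_gap: 23.7
grip_force: 39.1
```

```bash
python3 - <<'E'
from h import *
st,s,T=wrist("pics/w3.png"); print(st["tool_pos"],st["tcp_rot"],st["finger_gap"])
print(shift(st,[490.2,93.6,69]))
P=points(s,T);Z=P[...,2];ok=s["depth"]>0;v,u=np.mgrid[:400,:640]
n,l,q,c=cv2.connectedComponentsWithStats(((Z>4)&(Z<22)&ok).astype(np.uint8))
for i in range(1,n):
    if 200<q[i,4]<8000: print(c[i].round(),q[i],ray(s,c[i],10,T).round(1),np.median(P[l==i],0).round(1))
E
```

```text
[489.77474509  94.42101593 189.14210629] [-1.79978722e+02  1.40667673e-03  9.73262247e+01] 23.680899595561108
[ -0.9   0.4 120.1]
[318.  53.] [ 294   28   49   52 1980] [472.2 225.6  10. ] [472.2 225.6   9.4]
[570.  57.] [554  31  36  50 629] [729.4 254.9  10. ] [726.2 252.2  12.1]
[318. 119.] [ 295   96   46   48 1705] [480.5 161.2  10. ] [480.5 161.2   9.3]
[600. 120.] [587  97  39  48 681] [783.5 199.2  10. ] [778.8 198.4  13.1]
[518. 136.] [ 485  105   67   64 3330] [700.7 171.8  10. ] [697.9 171.6  14.3]
[633. 159.] [625 146  15  28 347] [835.6 163.9  10. ] [832.5 164.   11.1]
[318. 175.] [ 296  158   44   37 1209] [488.1 100.1  10. ] [487.5  99.7   9.3]
[570. 265.] [556 250  44  44 537] [811.8  28.8  10. ] [805.2  32.1  13.5]
[597. 281.] [582 266  31  30 545] [853.3  11.9  10. ] [850.1  13.   14.6]
[305. 313.] [284 301  41  26 655] [495.5 -82.5  10. ] [495.8 -79.5  13.6]
[612. 364.] [590 359  45  12 230] [ 923.  -108.6   10. ] [ 915.7 -104.3   15.2]
```

View pics/w3.png

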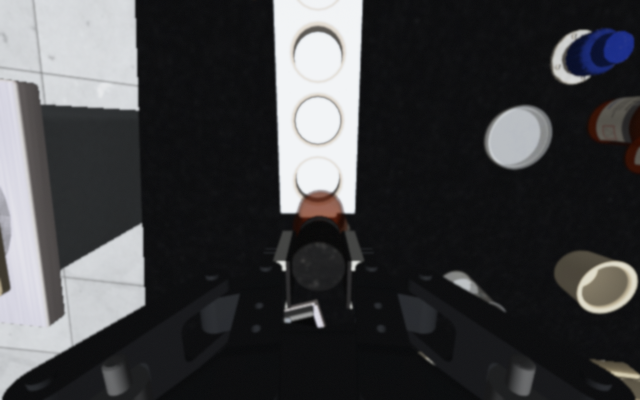

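```bash
python3 - <<'E'
from h import *
st,s,T=wrist(); P=points(s,T)
print(P[265,318],P[255:275,310:326].reshape(-1,3).mean(0)); print(ray(s,(318.5,265),218,T), st["tool_pos"])
f=s["frame"]; g=cv2.cvtColor(f,6)
c=cv2.HoughCircles(cv2.medianBlur(cv2.resize(g[230:305,280:360],None,fx=4,fy=4),5),3,1,50,param1=60,param2=20,minRadius=70,maxRadius=140); print(c, )
E
```

```text
[489.23579096  97.61620199 216.18587531] [488.94312458  98.09616833 216.68280599]
[489.33092224  98.60986569 218.        ] [489.88271783  93.6012662  189.1476901 ]
None
```

The bottle axis is at (489.2, 98.0), within 1–2 mm of the pocket at (489, 97). I lower it.

Call:
apply_moves(series="0 0 0.03 0 1;0 0 0.05 0 1;0 0 0.05 0 1;0 0 0.05 0 1;0 0 0.05 0 1")

```text
time: 7.7
tool_pos: [489.9, 92.4, 118.9]
tcp_rot: [-180.0, 0.0, 97.1]
ft_force: [-0.1, 0.3, 0.0]
finger_gap: 23.9
grip_force: 39.1
```

Call:
apply_moves(series="0 0 0.05 0 1;0 0 0.05 0 1;0 0 0.03 0 1;0 0 0.02 0 1;0 0 0.01 0 1")

```text
time: 8.12
tool_pos: [489.5, 92.9, 71.2]
tcp_rot: [-179.9, -0.0, 97.1]
ft_force: [-0.9, 0.4, -0.6]
finger_gap: 23.9
grip_force: 39.1
```

Call:
apply_moves(series="0 0 0.008 0 1;0 0 0.005 0 1;0 0 0 0 1;0 0 0 0 1")

```text
time: 8.45
tool_pos: [490.7, 93.4, 69.0]
tcp_rot: [179.9, 0.0, 97.1]
ft_force: [0.4, 0.5, 0.2]
finger_gap: 23.7
grip_force: 39.1
```

Call:
apply_moves(series="0 0 0.004 0 1;0 0 0 0 1;0 0 0.004 0 1;0 0 0 0 1")

```text
time: 8.78
tool_pos: [491.6, 93.5, 67.5]
tcp_rot: [179.8, 0.0, 97.1]
ft_force: [0.0, 0.4, 7.2]
finger_gap: 23.7
grip_force: 40.0
```

Call:
apply_moves(series="0 0 0 0 0;0 0 0 0 -0.5;0 0 0 0 -1;0 0 0 0 -1;0 0 -0.01 0 -1")

```text
time: 9.2
tool_pos: [489.4, 93.3, 68.2]
tcp_rot: [-179.9, -0.0, 97.1]
ft_force: [-0.5, 0.2, -0.0]
finger_gap: 82.0
grip_force: 0.0
```

Call:
apply_moves(series="0 0 -0.05 0 -1;0 0 -0.06 0 -1;0 0 -0.07 0 -1;0 0 -0.07 0 -1;0 0 -0.07 0 -1")

```text
time: 9.62
tool_pos: [489.9, 93.3, 166.0]
tcp_rot: [-180.0, -0.0, 97.1]
ft_force: [0.6, 0.2, 0.5]
finger_gap: 85.1
grip_force: 0.0
```

Call:
apply_moves(series="0 0 -0.07 -0.035 -1;0 0 0 -0.035 -1;0 0 0 -0.035 -1;0 0 0 -0.035 -1;0 0 0 0 -1")

```text
time: 10.03
tool_pos: [490.1, 93.4, 186.3]
tcp_rot: [180.0, 0.0, 113.4]
ft_force: [-0.0, -0.0, -0.1]
finger_gap: 85.5
grip_force: 0.0
```

Call:
apply_moves(series="-0.05 -0.0167 0 0 -1;-0.09 -0.03 0 0 -1;-0.09 -0.03 0 0 -1;-0.09 -0.03 0 0 -1;-0.09 -0.03 0 0 -1")

```text
time: 10.45
tool_pos: [500.7, -37.0, 186.0]
tcp_rot: [-180.0, -0.0, 113.0]
ft_force: [0.1, -1.0, 0.6]
finger_gap: 85.2
grip_force: 0.0
```

Call:
apply_moves(series="-0.09 -0.03 0 0 -1;-0.09 -0.03 0 0 -1;-0.09 -0.03 0 0 -1;-0.09 -0.03 0 0 -1;-0.06 -0.02 0 0 -1")

```text
time: 10.87
tool_pos: [511.6, -170.7, 186.0]
tcp_rot: [-180.0, 0.0, 112.9]
ft_force: [-0.2, 1.2, 0.1]
finger_gap: 85.5
grip_force: 0.0
```

Call:
apply_moves(series="-0.025 -0.008 0 0 -1;0 0 0 0 -1;0 0 0 0 -1")

```text
time: 11.12
tool_pos: [512.4, -175.6, 185.7]
tcp_rot: [-180.0, -0.1, 113.1]
ft_force: [0.3, -0.2, -0.2]
finger_gap: 85.6
grip_force: 0.0
```

```bash
cat >> h.py <<'E'
def caps(s,T,box=None):
    P=points(s,T);Z=P[...,2]
    n,l,q,c=cv2.connectedComponentsWithStats(((Z>84)&(Z<104)&(s["depth"]>0)).astype(np.uint8))
    for i in range(1,n):
        if q[i,4]>45 and 440<P[l==i][:,0].mean()<600: print("cap",c[i].round(),q[i,4],np.median(P[l==i],0).round(1),s["frame"][l==i].mean(0).round())
E
python3 - <<'E'
from h import *
st,s,T=wrist(); print(st["tool_pos"],st["tcp_rot"]); print(shift(st,[511.3,-176.5,77])); caps(s,T)
t=snapshot("top"); print("top"); caps(t,t["extrinsics"])
cv2.imwrite("pics/t3.png",cv2.resize(np.hstack([t["frame"][165:255,205:445]]),None,fx=3.3,fy=3.3))
E
```

```text
[ 512.3919625  -175.57872672  185.7484285 ] [-1.79989931e+02 -5.51972814e-02  1.13068511e+02]
[ -0.5  -1.3 108.7]
cap [317. 202.] 797 [ 511.6 -176.3   94.3] [ 51. 231. 241.]
cap [319. 265.] 732 [ 536.8 -230.4   94.3] [187.  73.  42.]
cap [317. 318.] 418 [ 556.4 -282.4   93.7] [ 38.  38. 183.]
top
cap [ 59. 184.] 83 [575.1 776.2  97. ] [177. 176. 174.]
cap [  2. 209.] 79 [500.5 946.1  91.2] [175. 174. 173.]
cap [384. 206.] 63 [ 510.3 -175.1   95.7] [104. 197. 207.]
cap [289. 212.] 59 [492.5  96.3  95.6] [71. 69. 70.]
```

View pics/t3.png

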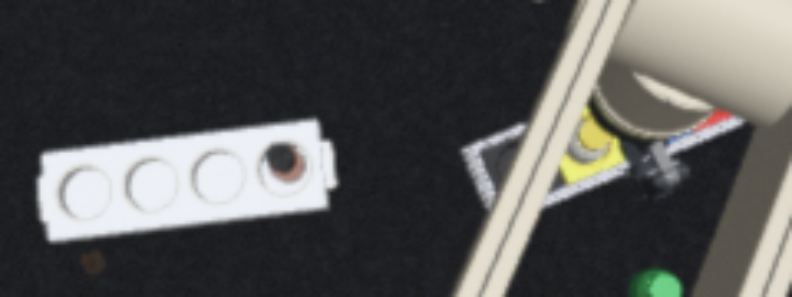

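Black stands in the rightmost pocket with its cap top at z ≈ 95.6, so it is fully down. Now I pick yellow by its cap.

Call:
apply_moves(series="0 -0.004 0.05 0 -1;0 0 0.06 0 -1;0 0 0.06 0 -1;0 0 0.06 0 -1;0 0 0.06 0 -1")

```text
time: 11.63
tool_pos: [511.6, -175.0, 98.4]
tcp_rot: [180.0, 0.0, 113.2]
ft_force: [-0.2, -0.0, -0.5]
finger_gap: 85.6
grip_force: 0.0
```

Call:
apply_moves(series="0 0 0.04 0 -1;0 0 0.03 0 -1;0 0 0 0 -1;0 0 0 0 0;0 0 0 0 0.5")

```text
time: 12.05
tool_pos: [512.3, -176.6, 79.2]
tcp_rot: [179.9, 0.1, 113.2]
ft_force: [-0.2, 0.5, -0.5]
finger_gap: 63.8
grip_force: 0.0
```

Call:
apply_moves(series="0 0 0 0 1;0 0 0 0 1;0 0 0 0 1;0 0 0 0 1;0 0 0 0 1")

```text
time: 12.47
tool_pos: [512.1, -176.9, 79.0]
tcp_rot: [179.9, 0.1, 113.2]
ft_force: [-0.7, -0.3, 6.3]
finger_gap: 25.2
grip_force: 39.3
```

Call:
apply_moves(series="0 0 -0.02 0 1;0 0 -0.04 0 1;0 0 -0.05 0 1;0 0 -0.05 0 1;0 0 -0.05 0 1")

```text
time: 12.88
tool_pos: [511.4, -176.5, 142.4]
tcp_rot: [180.0, -0.0, 113.2]
ft_force: [0.4, 0.0, -0.7]
finger_gap: 25.5
grip_force: 39.3
```

Call:
apply_moves(series="0 0 -0.05 0 1;0 0 -0.05 0 1;0 0 -0.05 0 1;0 0 -0.04 0 1;0 0 0 0 1")

```text
time: 13.3
tool_pos: [513.0, -177.2, 201.9]
tcp_rot: [179.8, 0.2, 113.2]
ft_force: [0.8, -0.4, -0.1]
finger_gap: 25.4
grip_force: 39.3
```

Call:
apply_moves(series="0 0 0 0.035 1;0 0 0 0.035 1;0 0 0 0.035 1;0 0 0 0.035 1;0 0 0 0 1")

```text
time: 13.72
tool_pos: [511.0, -176.3, 197.2]
tcp_rot: [-179.9, -0.0, 96.9]
ft_force: [0.1, -0.5, -0.0]
finger_gap: 25.3
grip_force: 39.3
```

Call:
apply_moves(series="0.05 0.003 0 0 1;0.09 0.003 0 0 1;0.09 0.003 0 0 1;0.09 0.003 0 0 1;0.09 0.003 0 0 1")

```text
time: 14.13
tool_pos: [500.0, -52.1, 197.6]
tcp_rot: [-180.0, -0.0, 97.3]
ft_force: [-0.3, 0.1, -0.0]
finger_gap: 25.3
grip_force: 39.3
```

Call:
apply_moves(series="0.09 0.003 0 0 1;0.09 0.003 0 0 1;0.09 0.003 0 0 1;0.09 0.003 0 0 1;0.09 0.003 0 0 1")

```text
time: 14.55
tool_pos: [487.5, 82.5, 197.7]
tcp_rot: [-180.0, -0.0, 97.3]
ft_force: [0.3, -0.4, -0.9]
finger_gap: 25.3
grip_force: 39.3
```

Call:
apply_moves(series="0.09 0.003 0 0 1;0.09 0.003 0 0 1;0.06 0.001 0 0 1;0.022 0 0 0 1;0 0 0 0 1")

```text
time: 14.97
tool_pos: [479.9, 160.5, 197.7]
tcp_rot: [-180.0, -0.0, 97.4]
ft_force: [0.6, 0.4, -0.6]
finger_gap: 25.6
grip_force: 39.3
```

```bash
cat > chk.py <<'E'
import sys
from h import *
tgt=[float(a) for a in sys.argv[1:4]]
st,s,T=wrist(sys.argv[4] if len(sys.argv)>4 else None); P=points(s,T); print(st["tool_pos"].round(1),st["tcp_rot"].round(1),st["finger_gap"])
tz=st["tool_pos"][2]
# held cap: points just above the TCP, central columns
m=(P[...,2]>tz+8)&(P[...,2]<tz+22)&(np.hypot(P[...,0]-st["tool_pos"][0],P[...,1]-st["tool_pos"][1])<22)&(s["depth"]>0)
b=s["frame"].astype(int); m&=(b.max(2)-b.min(2)>60)
print("held cap",m.sum(),np.median(P[m],0).round(1) if m.any() else "", "at z", [ray(s,np.argwhere(m)[:,::-1].mean(0),np.median(P[m],0)[2],T).round(1)] if m.any() else "")
print("shift",shift(st,tgt)); caps(s,T)
E
python3 chk.py 481.5 159 75 pics/w4.png
```

```text
[479.9 160.5 197.7] [-180.    -0.    97.4] 25.556148392425804
held cap 2360 [479.9 161.4 213. ] at z [array([479.9, 161.3, 213. ])]
shift [ -1.8   1.4 122.7]
```

View pics/w4.png

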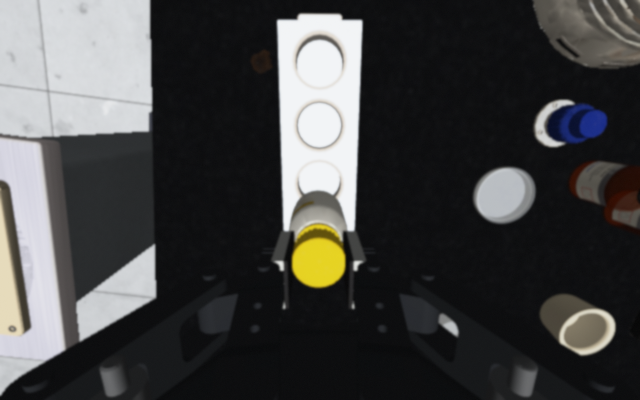

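Yellow hangs upright below the fingers (cap (319,257)), about 2 mm off the second pocket. I trim that and lower it.

Call:
apply_moves(series="-0.006 0.005 0.03 0 1;0 0 0.05 0 1;0 0 0.05 0 1;0 0 0.05 0 1;0 0 0.05 0 1")

```text
time: 15.43
tool_pos: [482.5, 155.7, 127.6]
tcp_rot: [-180.0, 0.0, 97.1]
ft_force: [-0.1, -0.5, -0.6]
finger_gap: 25.3
grip_force: 39.4
```

Call:
apply_moves(series="0 0 0.05 0 1;0 0 0.05 0 1;0 0 0.03 0 1;0 0 0.02 0 1;0 0 0.01 0 1")

```text
time: 15.85
tool_pos: [482.0, 156.3, 79.8]
tcp_rot: [-179.9, 0.0, 97.1]
ft_force: [-0.3, -0.7, -1.1]
finger_gap: 25.4
grip_force: 39.4
```

Call:
apply_moves(series="0 0 0.008 0 1;0 0 0.005 0 1;0 0 0 0 1;0 0 0.004 0 1;0 0 0 0 1")

```text
time: 16.27
tool_pos: [482.8, 157.4, 76.3]
tcp_rot: [180.0, -0.0, 97.1]
ft_force: [0.4, 0.0, -0.7]
finger_gap: 25.3
grip_force: 39.4
```

Call:
apply_moves(series="0 0 0.004 0 1;0 0 0 0 1;0 0 0 0 1")

```text
time: 16.52
tool_pos: [483.1, 157.5, 76.0]
tcp_rot: [179.9, -0.0, 97.1]
ft_force: [-2.1, -0.1, 6.9]
finger_gap: 25.2
grip_force: 40.0
```

Call:
apply_moves(series="0 0 0.004 0 1;0 0 0 0 1;0 0 0 0 1")

```text
time: 16.77
tool_pos: [483.6, 157.7, 76.0]
tcp_rot: [179.9, -0.0, 97.1]
ft_force: [-6.9, -1.2, 16.2]
finger_gap: 25.4
grip_force: 40.9
```

Call:
apply_moves(series="0 0 -0.005 0 0;0 0 0 0 -0.5;0 0 0 0 -1;0 0 0 0 -1;0 0 -0.01 0 -1")

```text
time: 17.18
tool_pos: [481.7, 157.1, 77.2]
tcp_rot: [-179.9, 0.0, 97.1]
ft_force: [0.5, 0.9, -0.4]
finger_gap: 83.6
grip_force: 0.0
```

Call:
apply_moves(series="0 0 -0.05 0 -1;0 0 -0.06 0 -1;0 0 -0.07 0 -1;0 0 -0.07 0 -1;0 0 -0.07 0 -1")

```text
time: 17.6
tool_pos: [482.1, 157.2, 174.8]
tcp_rot: [-180.0, 0.0, 97.1]
ft_force: [1.2, -0.5, 0.1]
finger_gap: 85.3
grip_force: 0.0
```

Call:
apply_moves(series="0 0 -0.05 -0.035 -1;0 0 0 -0.035 -1;0 0 0 -0.035 -1;0 0 0 -0.035 -1;0 0 0 0 -1")

```text
time: 18.02
tool_pos: [482.4, 157.2, 189.2]
tcp_rot: [180.0, -0.0, 113.4]
ft_force: [-0.9, 0.4, -0.2]
finger_gap: 84.9
grip_force: 0.0
```

Call:
apply_moves(series="-0.05 -0.013 0 0 -1;-0.09 -0.024 0 0 -1;-0.09 -0.024 0 0 -1;-0.09 -0.024 0 0 -1;-0.09 -0.024 0 0 -1")

```text
time: 18.43
tool_pos: [500.7, 30.2, 188.9]
tcp_rot: [-180.0, -0.0, 113.0]
ft_force: [0.7, 1.3, -0.4]
finger_gap: 85.2
grip_force: 0.0
```

Call:
apply_moves(series="-0.09 -0.024 0 0 -1;-0.09 -0.024 0 0 -1;-0.09 -0.024 0 0 -1;-0.09 -0.024 0 0 -1;-0.09 -0.024 0 0 -1")

```text
time: 18.85
tool_pos: [520.7, -108.4, 189.0]
tcp_rot: [-180.0, -0.0, 113.0]
ft_force: [0.9, -0.0, -0.6]
finger_gap: 85.3
grip_force: 0.0
```

Call:
apply_moves(series="-0.09 -0.024 0 0 -1;-0.09 -0.024 0 0 -1;-0.09 -0.024 0 0 -1;-0.08 -0.02 0 0 -1;-0.05 -0.013 0 0 -1")

```text
time: 19.27
tool_pos: [538.9, -232.1, 188.7]
tcp_rot: [-180.0, 0.0, 113.0]
ft_force: [0.5, 1.1, 0.9]
finger_gap: 85.1
grip_force: 0.0
```

Call:
apply_moves(series="0 0 0 0 -1;0 0 0 0 -1")

```text
time: 19.43
tool_pos: [538.8, -229.9, 188.6]
tcp_rot: [-180.0, -0.1, 113.0]
ft_force: [0.4, -0.1, 0.1]
finger_gap: 85.2
grip_force: 0.0
```

```bash
python3 chk.py 536.8 -230.4 77; python3 - <<'E'
from h import *
t=snapshot("top"); caps(t,t["extrinsics"])
E
```

```text
[ 538.8 -229.9  188.6] [-1.80e+02 -1.00e-01  1.13e+02] 85.15739226235183
held cap 0  at z 
shift [  0.2  -2.  111.6]
cap [316. 202.] 786 [ 537.4 -231.4   94.4] [198.  78.  43.]
cap [313. 265.] 712 [ 558.8 -288.1   94.2] [ 47.  46. 215.]
cap [ 64. 185.] 68 [572.2 766.   98.6] [180. 178. 176.]
cap [  2. 209.] 81 [500.7 945.7  90.1] [176. 175. 173.]
cap [289. 212.] 60 [492.4  96.2  95.3] [71. 69. 70.]
cap [269. 215.] 72 [483.9 154.8  92.5] [111. 203. 213.]
```

Yellow's cap top is at z 92.5, fully down. Next is blue, the one in the blue holder at (316,202).

Call:
apply_moves(series="-0.002 -0.006 0.05 0 -1;0 0 0.06 0 -1;0 0 0.06 0 -1;0 0 0.06 0 -1;0 0 0.06 0 -1")

```text
time: 19.95
tool_pos: [537.8, -229.3, 101.4]
tcp_rot: [180.0, -0.0, 113.2]
ft_force: [0.7, -0.3, 0.2]
finger_gap: 85.3
grip_force: 0.0
```

Call:
apply_moves(series="0 0 0.05 0 -1;0 0 0.03 0 -1;0 0 0 0 -1;0 0 0 0 0;0 0 0 0 0.5")

```text
time: 20.37
tool_pos: [538.4, -230.9, 79.3]
tcp_rot: [179.9, 0.1, 113.2]
ft_force: [-0.6, 0.2, 0.4]
finger_gap: 63.8
grip_force: 0.0
```

Call:
apply_moves(series="0 0 0 0 1;0 0 0 0 1;0 0 0 0 1;0 0 0 0 1;0 0 0 0 1")

```text
time: 20.78
tool_pos: [538.2, -231.4, 79.1]
tcp_rot: [179.9, 0.1, 113.2]
ft_force: [-1.1, -0.8, 5.5]
finger_gap: 25.4
grip_force: 39.2
```

Call:
apply_moves(series="0 0 -0.02 0 1;0 0 -0.04 0 1;0 0 -0.05 0 1;0 0 -0.05 0 1;0 0 -0.05 0 1")

```text
time: 21.2
tool_pos: [537.5, -230.9, 142.3]
tcp_rot: [-180.0, -0.0, 113.2]
ft_force: [0.1, 0.4, -0.5]
finger_gap: 25.0
grip_force: 39.3
```

Call:
apply_moves(series="0 0 -0.05 0 1;0 0 -0.05 0 1;0 0 -0.05 0 1;0 0 -0.04 0 1;0 0 0 0 1")

```text
time: 21.62
tool_pos: [539.1, -231.7, 202.1]
tcp_rot: [179.8, 0.2, 113.2]
ft_force: [1.0, 0.7, -0.4]
finger_gap: 25.4
grip_force: 39.3
```

Call:
apply_moves(series="0 0 0 0.035 1;0 0 0 0.035 1;0 0 0 0.035 1;0 0 0 0.035 1;0 0 0 0 1")

```text
time: 22.03
tool_pos: [537.2, -230.7, 197.2]
tcp_rot: [-179.9, -0.0, 96.9]
ft_force: [-0.2, -0.1, -1.8]
finger_gap: 25.4
grip_force: 39.3
```

Call:
apply_moves(series="0.05 -0.002 0 0 1;0.09 -0.002 0 0 1;0.09 -0.002 0 0 1;0.09 -0.002 0 0 1;0.09 -0.002 0 0 1")

```text
time: 22.45
tool_pos: [518.6, -107.5, 197.5]
tcp_rot: [-180.0, -0.0, 97.3]
ft_force: [0.4, 0.5, -1.1]
finger_gap: 25.5
grip_force: 39.4
```

Call:
apply_moves(series="0.09 -0.002 0 0 1;0.09 -0.002 0 0 1;0.09 -0.002 0 0 1;0.09 -0.002 0 0 1;0.09 -0.002 0 0 1")

```text
time: 22.87
tool_pos: [498.7, 26.2, 197.7]
tcp_rot: [-180.0, -0.0, 97.3]
ft_force: [1.0, 0.0, -0.6]
finger_gap: 25.5
grip_force: 39.4
```

Call:
apply_moves(series="0.09 -0.002 0 0 1;0.09 -0.002 0 0 1;0.09 -0.002 0 0 1;0.09 0 0 0 1;0.09 0 0 0 1")

```text
time: 23.28
tool_pos: [480.1, 159.8, 197.8]
tcp_rot: [-180.0, -0.0, 97.3]
ft_force: [0.4, 0.1, -0.6]
finger_gap: 25.2
grip_force: 39.4
```

Call:
apply_moves(series="0.09 0 0 0 1;0.08 0 0 0 1;0.04 0 0 0 1;0 0 0 0 1;0 0 0 0 1")

```text
time: 23.7
tool_pos: [472.8, 220.8, 197.7]
tcp_rot: [-180.0, 0.0, 97.3]
ft_force: [0.4, -0.9, -1.3]
finger_gap: 25.4
grip_force: 39.4
```

```bash
python3 chk.py 473.8 220.5 75 pics/w5.png
```

```text
[472.8 220.8 197.7] [-180.     0.    97.3] 25.359893703988995
held cap 2178 [472.8 220.6 213. ] at z [array([472.8, 220.5, 213. ])]
shift [ -0.4   1.1 122.7]
cap [322. 314.] 505 [491.2 101.2  94.1] [36. 35. 35.]
```

Call:
apply_moves(series="0 0.003 0.03 0 1;0 0 0.05 0 1;0 0 0.05 0 1;0 0 0.05 0 1;0 0 0.05 0 1")

```text
time: 24.17
tool_pos: [474.3, 219.3, 127.6]
tcp_rot: [-180.0, 0.0, 97.0]
ft_force: [-0.2, 1.2, -1.1]
finger_gap: 25.4
grip_force: 39.4
```

Call:
apply_moves(series="0 0 0.05 0 1;0 0 0.05 0 1;0 0 0.03 0 1;0 0 0.02 0 1;0 0 0.01 0 1")

```text
time: 24.58
tool_pos: [473.8, 219.8, 79.9]
tcp_rot: [-179.9, 0.0, 97.1]
ft_force: [0.6, 0.3, -0.8]
finger_gap: 25.1
grip_force: 39.4
```

Call:
apply_moves(series="0 0 0.008 0 1;0 0 0.005 0 1;0 0 0.004 0 1;0 0 0.002 0 1;0 0 0 0 1")

```text
time: 25.0
tool_pos: [474.8, 221.0, 76.2]
tcp_rot: [179.9, -0.0, 97.1]
ft_force: [-0.4, -0.7, 2.0]
finger_gap: 25.4
grip_force: 39.6
```

Call:
apply_moves(series="0 0 0.003 0 1;0 0 0 0 1;0 0 0 0 1")

```text
time: 25.25
tool_pos: [475.1, 221.1, 76.1]
tcp_rot: [179.9, -0.0, 97.1]
ft_force: [-3.6, -2.6, 10.0]
finger_gap: 25.4
grip_force: 40.3
```

Call:
apply_moves(series="0 0 -0.003 0 0;0 0 0 0 -0.5;0 0 0 0 -1;0 0 0 0 -1;0 0 -0.01 0 -1")

```text
time: 25.67
tool_pos: [473.6, 220.5, 77.5]
tcp_rot: [-179.9, 0.0, 97.1]
ft_force: [-0.4, 0.1, 0.4]
finger_gap: 83.9
grip_force: 0.0
```

Call:
apply_moves(series="0 0 -0.05 0 -1;0 0 -0.06 0 -1;0 0 -0.07 0 -1;0 0 -0.07 0 -1;0 0 -0.07 0 -1")

```text
time: 26.08
tool_pos: [473.9, 220.6, 175.2]
tcp_rot: [-180.0, 0.0, 97.1]
ft_force: [-0.8, -0.4, 0.6]
finger_gap: 85.5
grip_force: 0.0
```

Call:
apply_moves(series="0 0 -0.05 -0.035 -1;0 0 0 -0.035 -1;0 0 0 -0.035 -1;0 0 0 -0.035 -1;0 0 0 0 -1")

```text
time: 26.5
tool_pos: [474.2, 220.7, 189.5]
tcp_rot: [180.0, 0.0, 113.4]
ft_force: [0.1, -0.7, -0.4]
finger_gap: 85.3
grip_force: 0.0
```

Call:
apply_moves(series="-0.05 -0.012 0 0 -1;-0.09 -0.0215 0 0 -1;-0.09 -0.0215 0 0 -1;-0.09 -0.0215 0 0 -1;-0.09 -0.0215 0 0 -1")

```text
time: 26.92
tool_pos: [495.5, 94.9, 189.3]
tcp_rot: [-180.0, -0.0, 113.0]
ft_force: [0.4, -0.4, -1.0]
finger_gap: 85.4
grip_force: 0.0
```

Call:
apply_moves(series="-0.09 -0.0215 0 0 -1;-0.09 -0.0215 0 0 -1;-0.09 -0.0215 0 0 -1;-0.09 -0.0215 0 0 -1;-0.09 -0.0215 0 0 -1")

```text
time: 27.33
tool_pos: [519.0, -42.1, 189.3]
tcp_rot: [-180.0, -0.0, 113.0]
ft_force: [-0.1, 0.0, 0.7]
finger_gap: 85.1
grip_force: 0.0
```

Call:
apply_moves(series="-0.09 -0.0215 0 0 -1;-0.09 -0.0215 0 0 -1;-0.09 -0.0215 0 0 -1;-0.09 -0.0215 0 0 -1;-0.09 -0.0215 0 0 -1")

```text
time: 27.75
tool_pos: [542.4, -179.0, 189.2]
tcp_rot: [-180.0, -0.0, 113.0]
ft_force: [0.1, 0.8, 0.3]
finger_gap: 85.4
grip_force: 0.0
```

Call:
apply_moves(series="-0.09 -0.0215 0 0 -1;-0.09 -0.0215 0 0 -1;-0.09 -0.0215 0 0 -1;-0.06 -0.014 0 0 -1;-0.032 -0.0075 0 0 -1")

```text
time: 28.17
tool_pos: [561.3, -290.0, 188.9]
tcp_rot: [-180.0, 0.0, 112.9]
ft_force: [0.4, 0.1, -0.5]
finger_gap: 85.4
grip_force: 0.0
```

Call:
apply_moves(series="0 0 0 0 -1;0 0 0 0 -1")

```text
time: 28.33
tool_pos: [561.3, -287.1, 188.9]
tcp_rot: [-180.0, -0.1, 113.1]
ft_force: [-0.5, 0.0, -1.1]
finger_gap: 85.0
grip_force: 0.0
```

```bash
python3 chk.py 559 -288.3 77; python3 - <<'E'
from h import *
t=snapshot("top"); caps(t,t["extrinsics"])
E
```

```text
[ 561.3 -287.1  188.9] [-1.800e+02 -1.000e-01  1.131e+02] 85.00027183966104
held cap 0  at z 
shift [ -0.3  -2.6 111.9]
cap [315. 202.] 778 [ 559.1 -289.    94.3] [ 53.  52. 228.]
cap [ 63. 187.] 110 [570.5 762.9  91. ] [169. 168. 168.]
cap [  2. 209.] 77 [499.4 946.6  90.4] [175. 174. 173.]
cap [289. 212.] 60 [492.4  96.3  95.5] [70. 69. 69.]
cap [269. 215.] 72 [484.  155.   92.7] [110. 202. 212.]
cap [247. 218.] 69 [475.1 217.3  92.4] [178.  99.  72.]
```

Blue is fully down (cap top z 92.4). Now red.

Call:
apply_moves(series="-0.003 -0.008 0.05 0 -1;0 0 0.06 0 -1;0 0 0.06 0 -1;0 0 0.06 0 -1;0 0 0.06 0 -1")

```text
time: 28.85
tool_pos: [559.9, -287.7, 101.9]
tcp_rot: [180.0, 0.0, 113.2]
ft_force: [0.3, -0.1, -0.2]
finger_gap: 85.4
grip_force: 0.0
```

Call:
apply_moves(series="0 0 0.05 0 -1;0 0 0.03 0 -1;0 0 0 0 -1;0 0 0 0 0;0 0 0 0 0.5")

```text
time: 29.27
tool_pos: [560.5, -289.3, 79.8]
tcp_rot: [179.9, 0.1, 113.2]
ft_force: [0.2, 0.3, -0.2]
finger_gap: 63.8
grip_force: 0.0
```

Call:
apply_moves(series="0 0 0 0 1;0 0 0 0 1;0 0 0 0 1;0 0 0 0 1;0 0 0 0 1")

```text
time: 29.68
tool_pos: [560.3, -289.9, 79.5]
tcp_rot: [179.9, 0.1, 113.2]
ft_force: [-1.1, 0.6, 5.8]
finger_gap: 25.2
grip_force: 39.2
```

Call:
apply_moves(series="0 0 -0.02 0 1;0 0 -0.04 0 1;0 0 -0.05 0 1;0 0 -0.05 0 1;0 0 -0.05 0 1")

```text
time: 30.1
tool_pos: [559.6, -289.2, 142.7]
tcp_rot: [180.0, -0.0, 113.2]
ft_force: [0.6, 0.1, -1.1]
finger_gap: 25.4
grip_force: 39.3
```

Call:
apply_moves(series="0 0 -0.05 0 1;0 0 -0.05 0 1;0 0 -0.05 0 1;0 0 -0.04 0 1;0 0 0 0 1")

```text
time: 30.52
tool_pos: [561.1, -290.2, 202.5]
tcp_rot: [179.8, 0.3, 113.2]
ft_force: [-0.0, -0.7, 0.6]
finger_gap: 25.3
grip_force: 39.3
```

Call:
apply_moves(series="0 0 0 0.035 1;0 0 0 0.035 1;0 0 0 0.035 1;0 0 0 0.035 1;0 0 0 0 1")

```text
time: 30.93
tool_pos: [559.3, -289.1, 197.4]
tcp_rot: [-179.9, -0.1, 96.9]
ft_force: [-0.2, -0.4, -1.3]
finger_gap: 25.3
grip_force: 39.3
```

Call:
apply_moves(series="0.05 -0.004 0 0 1;0.09 -0.004 0 0 1;0.09 -0.004 0 0 1;0.09 -0.004 0 0 1;0.09 -0.004 0 0 1")

```text
time: 31.35
tool_pos: [537.8, -166.9, 197.7]
tcp_rot: [-180.0, -0.0, 97.3]
ft_force: [0.3, 0.7, -0.8]
finger_gap: 25.4
grip_force: 39.4
```

Call:
apply_moves(series="0.09 -0.004 0 0 1;0.09 -0.004 0 0 1;0.09 -0.004 0 0 1;0.09 -0.004 0 0 1;0.09 -0.004 0 0 1")

```text
time: 31.77
tool_pos: [515.1, -33.5, 197.9]
tcp_rot: [-180.0, -0.0, 97.3]
ft_force: [0.1, 1.0, -0.4]
finger_gap: 25.7
grip_force: 39.4
```

Call:
apply_moves(series="0.09 -0.004 0 0 1;0.09 -0.004 0 0 1;0.09 -0.004 0 0 1;0.09 -0.004 0 0 1;0.09 -0.004 0 0 1")

```text
time: 32.18
tool_pos: [492.4, 99.6, 197.9]
tcp_rot: [-180.0, -0.0, 97.3]
ft_force: [0.5, -0.0, -0.8]
finger_gap: 25.4
grip_force: 39.4
```

Call:
apply_moves(series="0.09 -0.004 0 0 1;0.09 -0.004 0 0 1;0.09 -0.004 0 0 1;0.09 -0.004 0 0 1;0.09 0 0 0 1")

```text
time: 32.6
tool_pos: [470.7, 233.0, 197.9]
tcp_rot: [-180.0, 0.0, 97.3]
ft_force: [0.2, -0.2, -0.3]
finger_gap: 25.5
grip_force: 39.4
```

Call:
apply_moves(series="0.09 0 0 0 1;0.05 0 0 0 1;0.027 0 0 0 1;0 0 0 0 1;0 0 0 0 1")

```text
time: 33.02
tool_pos: [465.2, 281.1, 198.0]
tcp_rot: [-180.0, 0.0, 97.2]
ft_force: [-0.2, -0.6, -0.9]
finger_gap: 25.7
grip_force: 39.4
```

```bash
python3 chk.py 466.1 282 75 pics/w6.png
```

```text
[465.2 281.1 198. ] [-180.     0.    97.2] 25.722362277737364
held cap 2339 [465.  282.4 212.9] at z [array([465.1, 282.3, 212.9])]
shift [  0.9   1.1 123. ]
cap [321. 314.] 547 [482.9 159.8  91.2] [ 49. 213. 226.]
```

View pics/w6.png

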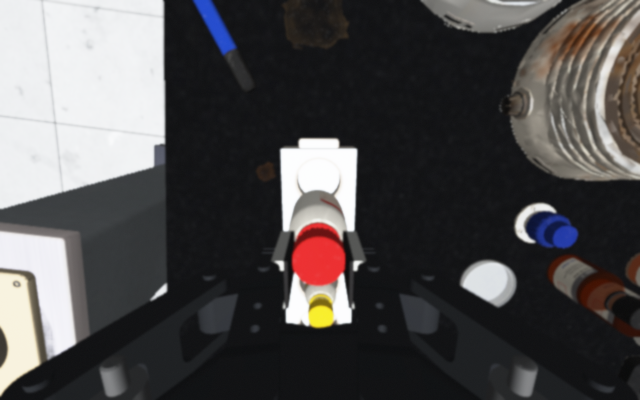

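Red hangs upright (cap (319,255)) over the leftmost pocket (319,178), with yellow visible at (321,314). I lower it.

Call:
apply_moves(series="0 0.003 0.03 0 1;0 0 0.05 0 1;0 0 0.05 0 1;0 0 0.05 0 1;0 0 0.05 0 1")

```text
time: 33.48
tool_pos: [466.4, 280.3, 128.0]
tcp_rot: [-180.0, 0.0, 97.1]
ft_force: [-0.1, 0.6, -1.3]
finger_gap: 25.1
grip_force: 39.4
```

Call:
apply_moves(series="0 0 0.05 0 1;0 0 0.05 0 1;0 0 0.03 0 1;0 0 0.02 0 1;0 0 0.01 0 1")

```text
time: 33.9
tool_pos: [465.8, 280.7, 80.1]
tcp_rot: [-179.9, 0.0, 97.1]
ft_force: [-0.1, -0.1, -0.9]
finger_gap: 25.3
grip_force: 39.4
```

Call:
apply_moves(series="0 0 0.008 0 1;0 0 0.005 0 1;0 0 0.004 0 1;0 0 0.002 0 1;0 0 0 0 1")

```text
time: 34.32
tool_pos: [466.8, 282.0, 76.5]
tcp_rot: [179.9, -0.0, 97.1]
ft_force: [-0.6, -0.8, 3.0]
finger_gap: 25.4
grip_force: 39.7
```

Call:
apply_moves(series="0 0 0.003 0 1;0 0 0 0 1;0 0 0 0 1")

```text
time: 34.57
tool_pos: [467.0, 282.2, 76.4]
tcp_rot: [179.9, -0.0, 97.1]
ft_force: [-3.4, -1.4, 9.4]
finger_gap: 25.3
grip_force: 40.3
```

Call:
apply_moves(series="0 0 -0.003 0 0;0 0 0 0 -0.5;0 0 0 0 -1;0 0 0 0 -1;0 0 -0.01 0 -1")

```text
time: 34.98
tool_pos: [465.6, 281.3, 77.8]
tcp_rot: [-179.9, 0.0, 97.1]
ft_force: [0.3, -0.8, 0.1]
finger_gap: 83.7
grip_force: 0.0
```

Call:
apply_moves(series="0 0 -0.05 0 -1;0 0 -0.06 0 -1;0 0 -0.07 0 -1;0 0 -0.07 0 -1;0 0 -0.07 0 -1")

```text
time: 35.4
tool_pos: [466.0, 281.5, 175.5]
tcp_rot: [-180.0, 0.0, 97.1]
ft_force: [0.5, -0.2, 0.1]
finger_gap: 85.6
grip_force: 0.0
```

Call:
apply_moves(series="0 0 -0.06 0 -1;-0.05 0 0 0 -1;-0.09 0 0 0 -1;-0.09 0 0 0 -1;-0.09 0 0 0 -1")

```text
time: 35.82
tool_pos: [478.0, 185.5, 192.9]
tcp_rot: [180.0, 0.0, 97.2]
ft_force: [1.0, 0.4, -0.1]
finger_gap: 85.5
grip_force: 0.0
```

Call:
apply_moves(series="-0.09 0 0 0 -1;-0.09 0 0 0 -1;-0.09 0 0 0 -1;-0.09 0 0 0 -1;-0.09 0 0 0 -1")

```text
time: 36.23
tool_pos: [494.8, 51.1, 192.8]
tcp_rot: [180.0, -0.0, 97.1]
ft_force: [0.5, -0.1, -0.2]
finger_gap: 85.1
grip_force: 0.0
```

Call:
apply_moves(series="-0.09 0 0 0 -1;-0.09 0 0 0 -1;-0.09 0 0 0 -1;-0.05 0 0 0 -1;0 0 0 0 -1")

```text
time: 36.65
tool_pos: [506.9, -45.8, 192.7]
tcp_rot: [-180.0, 0.1, 97.0]
ft_force: [-0.2, 0.4, 0.3]
finger_gap: 85.6
grip_force: 0.0
```

```bash
python3 - <<'E'
from h import *
t=snapshot("top"); caps(t,t["extrinsics"]); f=snapshot("scene")["frame"]
a=cv2.resize(t["frame"][120:260,200:450],(500,280)); b=cv2.resize(f[130:290,190:510],(600,300))
o=np.zeros((580,600,3),np.uint8); o[:280,:500]=a; o[280:]=b; cv2.imwrite("pics/fin.png",o)
E
```

```text
cap [ 59. 185.] 113 [571.9 776.1  90.8] [168. 167. 167.]
cap [  2. 209.] 80 [500.3 945.6  91.4] [176. 175. 174.]
cap [269. 215.] 72 [484.  154.7  92.1] [112. 204. 214.]
cap [247. 218.] 69 [475.1 218.1  92.7] [179. 100.  73.]
cap [225. 221.] 73 [466.4 279.9  92.3] [ 90.  88. 194.]
```

View pics/fin.png

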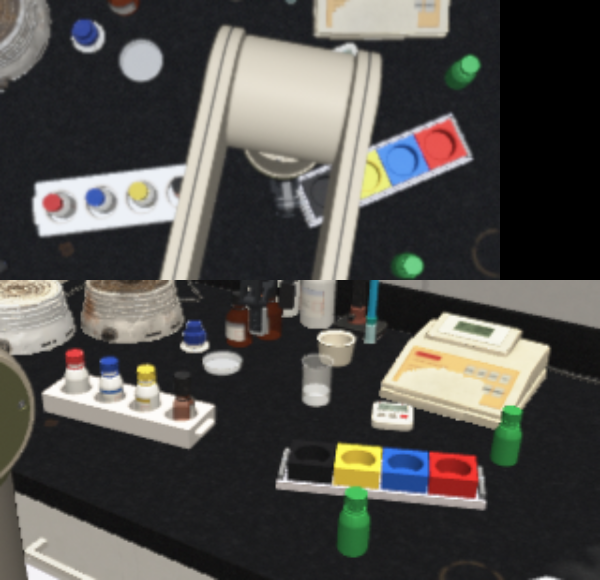

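All four stand upright in the rack: red (75,370), blue (110,378), yellow (147,388), black (183,398) from left to right in the scene half. The beaker at (317,380) and both green bottles are where they were, and the gripper is clear.

```bash
python3 -c "from bench import *; print(hand_in())"
```

```text
the job is handed in; nothing more can be done
None
```

The job is handed in: all four bottles stand upright and fully down in the white rack, in reverse order (red, blue, yellow, black from left to right), and the beaker and green look-alikes were not touched; the robot clock read about 37 s.

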